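# Tap the block home on its parallels

### The arm

A 6-joint arm with a two-finger parallel gripper is mounted at the origin on the work surface. World frame = base frame: x ahead of the robot, y to its left, z up, the work surface at z = 0. Lengths are in m, angles in rad, forces in N, time in s.
With the tool pointing down it reaches from about 0.35 to 0.775 m from the base axis. Payload 7.3 kg.
Tool frame: the origin (TCP) lies on the centre line of the jaws, within the pads' length; the fingertips stand 17 mm ahead of it and the grasp point (between the pads) lies 2 mm behind it (robot.tip_extent is the distance from the TCP to the fingertips, in m); z points along the fingers, y is the line along which they close (so a half turn about z gives the same grasp; the last joint's range is limited). The gripper opens to 92 mm and grips with 3 to 60 N. Pads are 19 mm wide; open, the fingers measure 130 mm over their backs; the gripper's body (75 mm by 190 mm) begins 47 mm behind the grasp point.
Start: joints at [-1.39, 0.342, 1.524, -0, 1.275, -0.146], TCP at [0.169, -0.497, 0.244] pointing down, gripper open.
Joint ranges: [-2.53, 2.53], [-0.77, 2.02], [0.04, 2.7], [-1, 4.14], [0.28, 2.66], [-3.11, 3.11]. Speed limits (rad/s): [2.57, 2.57, 3.14, 3.14, 3.14, 3.14].

### API

Orientations are given as [roll, pitch, yaw] about the fixed x, y, z axes, in that order (R = Rz(yaw) Ry(pitch) Rx(roll)).
In Python, from cell import robot gives the robot as it stands.
- The arm moves only by the tool step_arm, never from a script. Its argument "motion" is a list of rows, each a list of 2 entries, a list of its own where there are three numbers: the shift along the tool's x, y, z in units of 60 mm (1.0 is 60 mm), then the turn about the tool's z in rad. In form: [[[x, y, z], spin], ...]. A call has 1 to 10 rows; each row is the pose to reach, as a shift and turn from the pose commanded when the call began, along the tool's axes at that moment; what a row does not reach only later rows make up. A row lasts 1/8 s, in which the tool goes at most 62.5 mm and 10.7 degrees, less where a joint would pass 70% of its speed; a pose out of reach is approached as far as the arm can. A call with a gripper value outside its range is refused whole. "hand" is the closure in counts, from 0 (fully open) to 255 (shut), set as the call begins (left out, the last holds). The fingers move at their own pace and stop on an object; "squeeze" is the grip in N (left out, the last holds). Time passes only in rows, so rows that repeat a pose let the fingers close. It gives the time, the measured TCP pose, the force, the opening and the grip force at its end, in the units of the state.
- robot.observe(): the state, without advancing time (a new reading comes with each control period).
- robot.read_camera(name): name is "scene" or "top" or "wrist"; returns a dict with "pixels" (480x640x3 uint8, red, green, blue), "intrinsics" (3x3 intrinsics, pixels), "xyz" and "rotation" of the camera in the world; the wrist camera has in their place "T_tool_cam" (4x4, takes a point from camera to tool coordinates, whose origin is the TCP and whose axes are the flange's). Camera axes: x right, y up, looking along -z (the intrinsics and any distortion apply to the point x, -y, -z); pixel columns grow to the right and rows downward; lengths in m; the calibration is good to about 2 mm. A picture is of the moment at which its call begins: read the wrist's pose just before it. There is no depth.
- robot.hand_in(): hands the job in; it is judged then, once.
The state is a dict: "time": time; "qpos": joint angles; "qvel": joint speeds; "joint_efforts": joint torques, N m; "tool_pos": TCP position; "tool_rot": TCP orientation; "contact_force": force on the tool from outside, world axes, zero at the start; "torque": the same for the moment, N m; "opening": finger opening in m; "grip_force": force on a finger pad.
Only numpy, scipy, OpenCV 4.12 (cv2) and the standard library are available. Lean on these libraries where they do the work, as an engineer would, in place of code of your own. Each camera call takes 0.05 s, during which the arm holds its last target. There are 200 camera calls.

### The job

The aluminium block nipped in the blue vise sits proud of the two steel parallels beneath it, which still lie loose. Take the white nylon tapper (the metal ones would mark the block) and tap or press the block down with it, not with the bare gripper, until it is fully home on both parallels and they can no longer slide. Then stand the tapper upright on the open bench and let go of it.

Things in the scene. Friction and masses are not known exactly. Their poses are not given: they have to be found in the camera images.
- tapper: White nylon tapper, 115 mm tall, 130 g, standing loose on the bench (z=0). Flat round foot 44 mm wide, 45 mm high, then a taper, then a plain round handle 26 mm in diameter from 54 mm to the flat top at 115 mm; grip it from above, any yaw. Origin: centre of its underside, z up. A dark steel and a brass tapper of the same shape stand near (80 mm or more between centres); the three change places.
- workpiece: Aluminium block 50 (x) x 60 (y) x 36 (z) mm, four dark holes on top, between the jaws of a fixed blue vise. Origin: centre of its underside, z up. It slides only straight down, stays where left and resists with about 9 N; it starts 10 to 20 mm above the parallels. Home: origin 14 mm above the parallels' origins, where it stops dead; its top is then 78 mm above the bench, 8 mm above the jaws.
- parallel_near: Ground steel bar 8 (x) x 100 (y) x 14 (z) mm, loose on the vise bed 28 mm above the bench, beneath the block, along the jaw on the vise's screw side (block's -x). Its ends stick out of the jaws. Origin: centre of its underside. The jaws are 80 mm wide (y), reach 66 mm from the block's centre along x; the screw and its T-bar, up to 59 mm high, reach 165 mm along the block's -x.
- parallel_far: The second parallel, of the same size, along the fixed jaw (block's +x), its ends sticking out of the jaws. Origin: centre of its underside.
Things that resemble listed ones, but are neither listed nor needed, are in the scene too. Of the things that look like the tapper, the largest one is meant.

How it is judged:
By the outcome, as a careful person would: the job done as asked, in the order asked, and still so for the second after the job is handed in, with the robot touching nothing.
It also fails if it takes over 48 s, if anything falls off the work surface, if the arm or the gripper's body presses on something with over 40 N, if the wrist force passes 120 N, or if a joint passes its speed limit or range.

## Working session

There is one attempt and no reset: what is moved stays moved. The work goes in short steps, Python scripts to look and compute and a tool call to move; the robot and the scene stay as the last step left them, time stands still between calls to the robot, and variables do not carry over. Pictures are saved under pics/ and viewed, at most 10 in all, crops included, and the job is handed in when it is done.

Besides the shell and the picture viewer there is one more tool, called by a JSON object that holds its "op" and its "data". step_arm: Moves the arm, as the interface text tells. Its arguments: {"type":"object","properties":{"motion":{"type":"array"},"hand":{"type":"number"},"squeeze":{"type":"number"}},"required":["motion"]}

```bash
mkdir -p pics; ls
cat > h.py <<'E'
import numpy as np, cv2
from cell import robot
def cam(n):
    s=robot.observe(); c=robot.read_camera(n); return s,c
def save(c,f): cv2.imwrite('pics/'+f,c['pixels'][:,:,::-1])
def ray(c,u,v):
    K=np.array(c['intrinsics']); d=np.linalg.inv(K)@np.array([u,v,1.]); d=np.array([d[0],-d[1],-d[2]])
    return np.array(c['xyz']),np.array(c['rotation'])@d
def onz(c,u,v,z):
    o,d=ray(c,u,v); return o+d*(z-o[2])/d[2]
E
python3 - <<'E'
from h import *
s,c=cam('top');save(c,'top0.png');print({k:v for k,v in c.items() if k!='pixels'});print(s)
s,c=cam('scene');save(c,'scene0.png');print({k:v for k,v in c.items() if k!='pixels'})
E
```

```text
pics
{'intrinsics': array([[478.34587321,   0.        , 320.01860129],
       [  0.        , 478.34587321, 242.88828129],
       [  0.        ,   0.        ,   1.        ]]), 'xyz': array([0.47708432, 0.07020533, 0.76092358]), 'rotation': array([ 0.10628344, -0.00535677, -1.59053189])}
{'time': 0.0, 'qpos': array([-1.38997326e+00,  3.42710807e-01,  1.52499314e+00, -1.72571774e-05,
        1.27538536e+00, -1.46047228e-01]), 'qvel': array([0.00104656, 0.00089753, 0.00135424, 0.00104632, 0.00064099,
       0.00137408]), 'joint_efforts': array([-2.27049910e-03, -4.31254148e+01, -2.44219440e+01,  7.15970015e-02,
        5.59912249e-02, -1.11118381e-04]), 'tool_pos': array([ 0.16849331, -0.49683898,  0.24305946]), 'tool_rot': array([-3.14010953e+00, -2.01479007e-04,  3.26875178e-01]), 'contact_force': array([-0.66623906,  0.18503225, -0.86232394]), 'torque': array([ 0.04281928, -0.00096626, -0.01229629]), 'grip_force': 0.0, 'opening': 0.09185699295130526}
{'intrinsics': array([[523.31011272,   0.        , 319.27012217],
       [  0.        , 523.31011272, 235.79824955],
       [  0.        ,   0.        ,   1.        ]]), 'xyz': array([ 0.86666107, -0.32694415,  0.52312873]), 'rotation': array([0.8157049 , 0.0038978 , 0.63751822])}
```

View pics/top0.png

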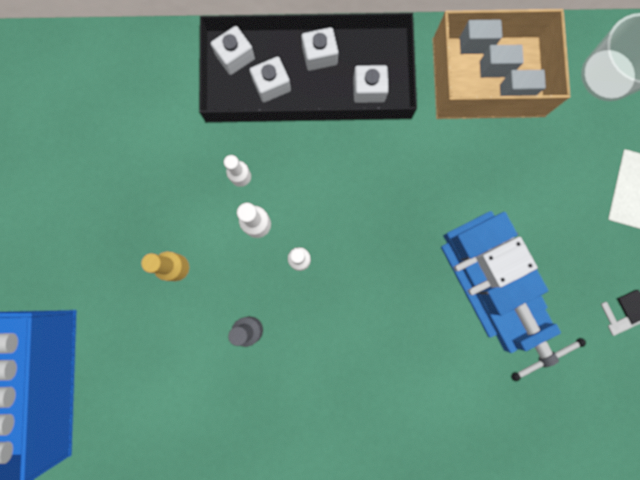

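View pics/scene0.png

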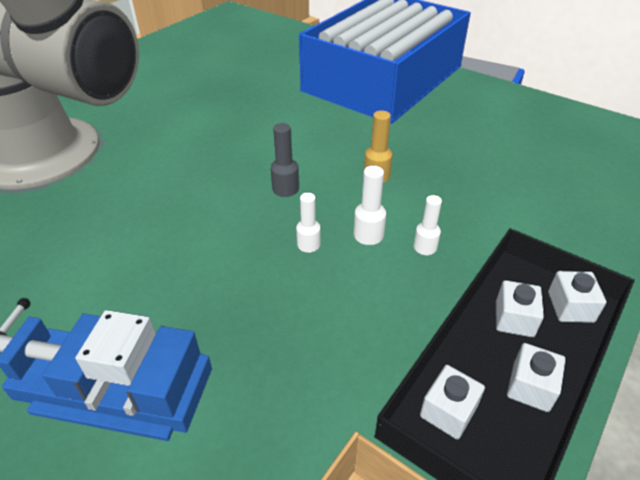

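The top view shows the large white tapper (cap at 247,212; foot about 257,222) between two smaller white ones. The block top is at (508,262), the parallels' ends are at about (465,264) and (480,288), and the screw points to the lower right. The scene view agrees: tapper cap at (373,173), block top at about (115,337).

```bash
sed -i "s/np.array(c\['rotation'\])@d/Rotation.from_euler('xyz',c['rotation']).as_matrix()@d/; 1a from scipy.spatial.transform import Rotation" h.py
python3 - <<'E'
from h import *
def blobs(c,box,lo):
    g=c['pixels'].min(2); x0,y0,x1,y1=box; m=np.zeros_like(g); m[y0:y1,x0:x1]=(g[y0:y1,x0:x1]>lo)*255
    cs,_=cv2.findContours(m,cv2.RETR_EXTERNAL,cv2.CHAIN_APPROX_NONE)
    return [k for k in cs if cv2.contourArea(k)>60]
s,t=cam('top'); s,c=cam('scene')
def tri(a,b):
    (o,d),(p,e)=ray(t,*a),ray(c,*b); M=np.stack([d,-e],1); x=np.linalg.lstsq(M,p-o,rcond=None)[0]
    P,Q=o+d*x[0],p+e*x[1]; return (P+Q)/2,np.linalg.norm(P-Q)
for n,k,box in(('top',t,(215,145,320,280)),('scene',c,(290,160,450,260))):
    for b in blobs(k,box,150):
        p=b[:,0]; 
        print(n,cv2.boundingRect(b),cv2.contourArea(b),cv2.fitEllipse(b))
for n,k,box in(('top',t,(478,232,545,292)),('scene',c,(75,300,160,390))):
    for lo in(150,200):
      for b in blobs(k,box,lo):
        q=cv2.approxPolyDP(b,4,True)[:,0].tolist(); print(n,lo,cv2.contourArea(b),q,np.array(cv2.boxPoints(cv2.minAreaRect(b))).round(1).tolist())
print('tapper top',onz(t,247,212,.115),onz(t,257,223,0.03),tri((247,212),(373,173)))
print('block',tri((508,262),(115,337)))
# big crops
def crop(k,b,f): x0,y0,x1,y1=b; return cv2.resize(k['pixels'][y0:y1,x0:x1,::-1],(380,380))
cv2.imwrite('pics/crop.png',np.hstack([crop(t,(440,210,535,305),''),crop(c,(60,300,165,405),'')]))
E
```

```text
top (288, 247, 23, 23) 383.5 ((298.95709228515625, 258.21600341796875), (21.80393409729004, 22.481281280517578), 132.4218292236328)
top (237, 202, 34, 34) 811.5 ((253.11398315429688, 219.06199645996094), (27.732038497924805, 37.57372283935547), 133.09402465820312)
top (223, 155, 28, 30) 515.0 ((236.59840393066406, 169.68678283691406), (20.180212020874023, 33.26388168334961), 140.002685546875)
scene (414, 195, 28, 60) 1046.5 ((428.2747802734375, 229.05101013183594), (22.735937118530273, 66.12775421142578), 10.550238609313965)
scene (296, 192, 24, 61) 1005.0 ((307.7303771972656, 226.6428680419922), (22.04991912841797, 65.46598052978516), 178.67970275878906)
scene (354, 165, 32, 80) 1776.5 ((370.2237548828125, 210.98439025878906), (28.97658348083496, 88.13246154785156), 4.864133358001709)
top 150 67.0 [[488, 281], [479, 284], [478, 291], [489, 286]] [[475.3999938964844, 285.79998779296875], [487.3999938964844, 279.79998779296875], [490.20001220703125, 285.3999938964844], [478.20001220703125, 291.3999938964844]]
top 150 1555.5 [[521, 237], [483, 255], [499, 286], [537, 267]] [[481.799987
[... 499 characters left out ...]
0305175781, 382.1000061035156], [91.0999984741211, 300.70001220703125], [148.8000030517578, 317.20001220703125], [125.5, 398.6000061035156]]
scene 200 2656.5 [[105, 311], [76, 358], [83, 368], [86, 361], [110, 381], [123, 382], [107, 373], [110, 368], [127, 384], [111, 366], [123, 371], [147, 317]] [[72.19999694824219, 369.6000061035156], [93.0, 300.70001220703125], [147.8000030517578, 317.29998779296875], [127.0999984741211, 386.1000061035156]]
tapper top [0.59025992 0.16429676 0.115     ] [0.58767966 0.16133042 0.03      ] (array([0.59022827, 0.16428558, 0.11047541]), np.float64(0.002071950121654321))
block (array([ 0.51604892, -0.19866224,  0.09155099]), np.float64(0.0010908242944409246))
```

View pics/crop.png

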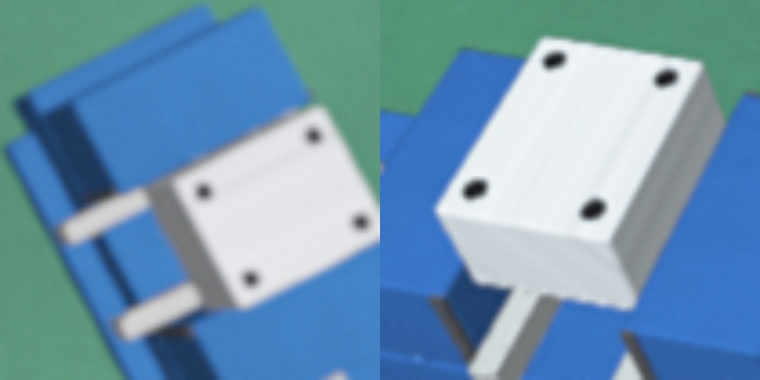

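The crop shows the four holes, at about (518.5,243.8), (491,257.8), (530.3,265.5) and (502.8,279.8) in the top view. In the scene view they are at (108,316.6), (139,321.5), (86,352) and (119,357.7). The block stands proud, with both parallels' ends visible beneath it.

```bash
cat >> h.py <<'E'
def shift(s,p,yaw):
    R=Rotation.from_euler('xyz',s['tool_rot']).as_matrix()
    d=R.T@(np.array(p)-s['tool_pos']); return (d/.06).round(3), round((s['tool_rot'][2]-yaw+np.pi)%(2*np.pi)-np.pi,3)
def tri(t,c,a,b):
    (o,d),(p,e)=ray(t,*a),ray(c,*b); x=np.linalg.lstsq(np.stack([d,-e],1),p-o,rcond=None)[0]
    return (o+d*x[0]+p+e*x[1])/2
E
python3 - <<'E'
from h import *
s,t=cam('top'); s,c=cam('scene')
T=np.array([[518.5,243.75],[491,257.75],[530.25,265.5],[502.75,279.75]]);S=np.array([[108.1,316.6],[139,321.5],[86.2,352.2],[118.9,357.7]])
print('mean',tri(t,c,T.mean(0),S.mean(0)))
for z in(.078,.092): 
    P=np.array([onz(t,*p,z) for p in T]); print(z,P.mean(0),np.array([onz(c,*p,z) for p in S]).mean(0)); v=P[0]-P[2];w=P[1]-P[0]; print(np.degrees(np.arctan2(v[1],v[0])),np.degrees(np.arctan2(w[1],w[0])),np.linalg.norm(v),np.linalg.norm(w))
print('smalls',onz(t,240,174,.02),onz(t,299,259,.04),'steel',onz(t,247,331,.03),'brass',onz(t,173,266,.03))
# parallels' exposed ends, top face z=.042
print('par ends',onz(t,455.5,266.5,.042),onz(t,469.5,291.5,.042))
print(shift(s,(.589,.163,.22),.593))
E
```

```text
mean [ 0.51647263 -0.20090738  0.09437621]
0.078 [ 0.51759322 -0.20744058  0.078     ] [ 0.50258902 -0.1956198   0.078     ]
25.182391939221652 115.43602110137259 0.034926239127129076 0.04517935847600459
0.092 [ 0.51676279 -0.20174881  0.092     ] [ 0.51403966 -0.19975016  0.092     ]
25.182391939221606 115.43602110137266 0.03421024781426169 0.04425317721520524
smalls [0.66794267 0.1889723  0.02      ] [0.53005394 0.09704001 0.04      ] steel [0.42366593 0.17732414 0.03      ] brass [0.52380288 0.2898116  0.03      ]
par ends [ 0.51403296 -0.13843386  0.042     ] [ 0.47619465 -0.1575646   0.042     ]
(array([10.169, -8.169,  0.396]), np.float64(-0.266))
```

{"op": "step_arm", "data": {"motion": [[[10.17, -8.17, 0.2], -0.266], [[10.17, -8.17, 0.2], -0.266], [[10.17, -8.17, 0.2], -0.266], [[10.17, -8.17, 0.2], -0.266], [[10.17, -8.17, 0.2], -0.266], [[10.17, -8.17, 0.2], -0.266], [[10.17, -8.17, 0.2], -0.266], [[10.17, -8.17, 0.2], -0.266], [[10.17, -8.17, 0.2], -0.266], [[10.17, -8.17, 0.2], -0.266]], "hand": 0}}

```text
time: 1.55
tool_pos: [0.5052, 0.0318, 0.2342]
tool_rot: [3.141, -0.0, 0.593]
contact_force: [0.7, -1.3, -0.6]
opening: 0.0917
grip_force: 0.0
```

Run:
```python
from h import *
print(shift(robot.observe(),(.589,.163,.22),.593))
```

```text
(array([ 2.38 , -1.032,  0.237]), np.float64(0.0))
```

{"op": "step_arm", "data": {"motion": [[[2.38, -1.03, 0.24], 0], [[2.38, -1.03, 0.24], 0], [[2.38, -1.03, 0.24], 0], [[2.38, -1.03, 0.24], 0], [[2.38, -1.03, 0.24], 0], [[2.38, -1.03, 0.24], 0]]}}

```text
time: 2.3
tool_pos: [0.588, 0.1597, 0.2201]
tool_rot: [3.141, -0.0, 0.591]
contact_force: [-0.3, 0.6, 1.0]
opening: 0.0919
grip_force: 0.0
```

Run:
```python
from h import *
s,c=cam('wrist'); save(c,'w1.png'); print(s['tool_pos'],s['tool_rot'],shift(s,(.589,.163,.088),.593))
T=np.array(c['T_tool_cam']); R=Rotation.from_euler('xyz',s['tool_rot']).as_matrix(); print(T, c['intrinsics'],[k for k in c])
for p in((.589,.163,.115),(.589,.163,.0)):
    q=np.linalg.inv(T)@np.append(R.T@(np.array(p)-s['tool_pos']),1); q=np.array(c['intrinsics'])@np.array([q[0],-q[1],-q[2]]); print(q[:2]/q[2])
```

```text
[0.58796804 0.15974818 0.22014835] [ 3.14121778e+00 -9.72254121e-05  5.91484771e-01] (array([ 0.044, -0.036,  2.202]), np.float64(-0.002))
[[ 1.10785413e-03  9.67711745e-01  2.52057040e-01  6.78181711e-02]
 [ 9.99999366e-01 -1.12337924e-03 -8.23072994e-05  5.88852314e-04]
 [ 2.03505907e-04  2.52056972e-01 -9.67712375e-01 -1.42764695e-01]
 [ 0.00000000e+00  0.00000000e+00  0.00000000e+00  1.00000000e+00]] [[405.42279096   0.         317.10675584]
 [  0.         405.42279096 232.91288658]
 [  0.           0.           1.        ]] ['pixels', 'intrinsics', 'T_tool_cam']
[312.71934602 233.80418935]
[314.02579689 201.579077  ]
```

View pics/w1.png

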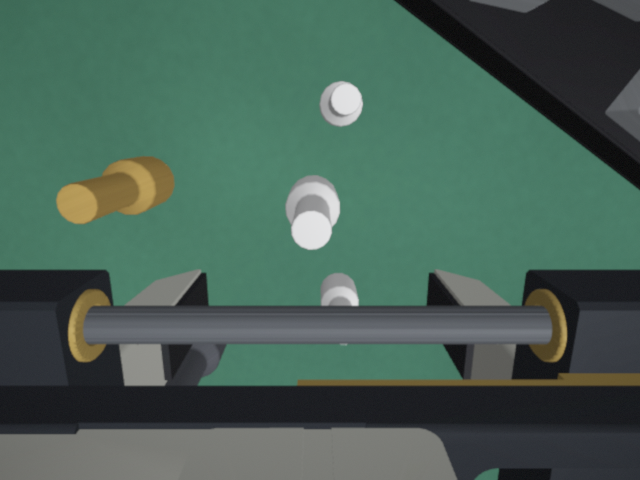

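The wrist view shows the tapper's cap at (312,229), about where I predicted it at (313,234), and its foot at (313,204). The finger lanes to its left and right are clear.

{"op": "step_arm", "data": {"motion": [[[0.04, -0.02, 0.8], 0], [[0.04, -0.02, 1.5], 0], [[0.04, -0.02, 1.9], 0], [[0.04, -0.02, 2.2], 0], [[0.04, -0.02, 2.2], 0], [[0.04, -0.02, 2.2], 0]]}}

```text
time: 3.1
tool_pos: [0.5901, 0.1629, 0.0889]
tool_rot: [3.141, -0.002, 0.592]
contact_force: [-0.3, 0.5, 0.0]
opening: 0.0916
grip_force: 0.0
```

{"op": "step_arm", "data": {"motion": [[[0, 0, 0], 0], [[0, 0, 0], 0], [[0, 0, 0], 0], [[0, 0, 0], 0], [[0, 0, 0], 0], [[0, 0, 0], 0], [[0, 0, 0], 0], [[0, 0, 0], 0]], "hand": 255, "squeeze": 50}}

```text
time: 4.1
tool_pos: [0.5894, 0.1632, 0.0875]
tool_rot: [-3.142, 0.0, 0.593]
contact_force: [-0.0, 0.1, 0.2]
opening: 0.0251
grip_force: 50.0
```

{"op": "step_arm", "data": {"motion": [[[0, 0, -0.4], 0], [[0, 0, -1.0], 0], [[0, 0, -1.7], 0], [[0, 0, -2.3], 0], [[0, 0, -2.3], 0], [[0, 0, -2.3], 0]]}}

```text
time: 4.85
tool_pos: [0.5888, 0.1631, 0.2242]
tool_rot: [-3.141, 0.002, 0.593]
contact_force: [0.0, 0.4, -2.5]
opening: 0.0252
grip_force: 50.0
```

Run:
```python
from h import *
s=robot.observe(); print(s['tool_pos'],s['contact_force'],shift(s,(.5165,-.201,.2275),.593))
```

```text
[0.58882647 0.16306839 0.22422238] [ 0.00753477  0.38110467 -2.46307299] (array([-4.39 ,  4.359, -0.049]), np.float64(-0.0))
```

{"op": "step_arm", "data": {"motion": [[[-4.4, 4.36, -0.02], 0], [[-4.4, 4.36, -0.02], 0], [[-4.4, 4.36, -0.02], 0], [[-4.4, 4.36, -0.02], 0], [[-4.4, 4.36, -0.02], 0], [[-4.4, 4.36, -0.02], 0], [[-4.4, 4.36, -0.02], 0], [[-4.4, 4.36, -0.02], 0], [[-4.4, 4.36, -0.02], 0], [[-4.4, 4.36, -0.02], 0]]}}

```text
time: 6.1
tool_pos: [0.517, -0.1999, 0.2268]
tool_rot: [-3.141, 0.0, 0.595]
contact_force: [0.1, -0.3, -1.6]
opening: 0.0247
grip_force: 50.0
```

Run:
```python
from h import *
s,c=cam('scene'); save(c,'s2.png'); print(s['tool_pos'],s['contact_force'],shift(s,(.5165,-.201,.184),.593))
```

```text
[ 0.51701593 -0.19993839  0.22676559] [ 0.13271385 -0.28645716 -1.58374036] (array([-0.017,  0.01 ,  0.713]), np.float64(0.002))
```

View pics/s2.png

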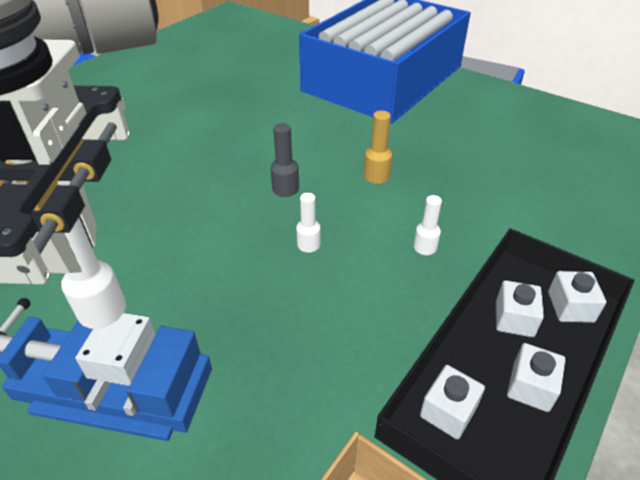

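The scene view shows the tapper held upright with its foot (about 94,310) directly above the block (about 115,345). The other tappers haven't moved.

{"op": "step_arm", "data": {"motion": [[[0, 0, 0.4], 0], [[0, 0, 0.65], 0], [[0, 0, 0.7], 0], [[0, 0, 0.75], 0], [[0, 0, 0.8], 0], [[0, 0, 0.85], 0], [[0, 0, 0.9], 0], [[0, 0, 0.9], 0]]}}

```text
time: 7.15
tool_pos: [0.5171, -0.2013, 0.1739]
tool_rot: [3.14, -0.001, 0.593]
contact_force: [-1.4, 1.9, 3.7]
opening: 0.0256
grip_force: 50.0
```

{"op": "step_arm", "data": {"motion": [[[0, 0, 0.03], 0], [[0, 0, 0.06], 0], [[0, 0, 0.09], 0], [[0, 0, 0.09], 0]]}}

```text
time: 7.65
tool_pos: [0.517, -0.2013, 0.168]
tool_rot: [3.141, -0.001, 0.593]
contact_force: [-1.6, 2.1, 4.1]
opening: 0.0252
grip_force: 50.0
```

{"op": "step_arm", "data": {"motion": [[[0, 0, 0.02], 0], [[0, 0, 0.04], 0], [[0, 0, 0.04], 0]]}}

```text
time: 8.02
tool_pos: [0.517, -0.2013, 0.1654]
tool_rot: [3.141, -0.0, 0.593]
contact_force: [-0.3, 2.8, 6.4]
opening: 0.025
grip_force: 50.0
```

{"op": "step_arm", "data": {"motion": [[[0, 0, 0.02], 0], [[0, 0, 0.02], 0]]}}

```text
time: 8.28
tool_pos: [0.5171, -0.2013, 0.1654]
tool_rot: [3.14, -0.001, 0.593]
contact_force: [-3.5, 3.6, 15.4]
opening: 0.0252
grip_force: 50.0
```

{"op": "step_arm", "data": {"motion": [[[0, 0, 0.02], 0], [[0, 0, 0.02], 0]]}}

```text
time: 8.52
tool_pos: [0.5172, -0.2013, 0.1653]
tool_rot: [3.139, -0.001, 0.593]
contact_force: [-5.5, 4.5, 21.7]
opening: 0.0251
grip_force: 50.0
```

{"op": "step_arm", "data": {"motion": [[[0, 0, 0.02], 0], [[0, 0, 0.02], 0]]}}

```text
time: 8.78
tool_pos: [0.5173, -0.2013, 0.1653]
tool_rot: [3.138, -0.002, 0.593]
contact_force: [-8.4, 6.3, 30.0]
opening: 0.0254
grip_force: 50.1
```

{"op": "step_arm", "data": {"motion": [[[0, 0, -0.1], 0], [[0, 0, -0.5], 0], [[0, 0, -1.0], 0], [[0, 0, -1.0], 0], [[0, 0, -1.0], 0]]}}

```text
time: 9.4
tool_pos: [0.5162, -0.2011, 0.2199]
tool_rot: [-3.14, 0.001, 0.593]
contact_force: [-1.0, -1.0, -1.9]
opening: 0.0253
grip_force: 50.0
```

Run:
```python
from h import *
s,c=cam('scene'); s,t=cam('top')
print(s['tool_pos'],shift(s,(.60,.0,.24),.593),shift(s,(.589,.163,.24),.593))
k=cv2.resize(c['pixels'][290:410,50:210,::-1],(640,480),interpolation=cv2.INTER_CUBIC); cv2.imwrite('pics/s3.png',k)
# predicted corners of block at home in scene pixels
o=np.array(c['xyz']);R=Rotation.from_euler('xyz',c['rotation']).as_matrix();a=np.radians(25.3)
for x,y in((-17,-22),(-17,22),(17,-22),(17,22)):
  for z in(.078,.094):
    p=np.array([.5165+(x*np.cos(a)-y*np.sin(a))/1e3,-.201+(x*np.sin(a)+y*np.cos(a))/1e3,z]);q=R.T@(p-o);q=np.array(c['intrinsics'])@np.array([q[0],-q[1],-q[2]]);q=q[:2]/q[2];print(x,y,z,((q-[50,290])*4).round())
```

```text
[ 0.51608114 -0.2010153   0.21971564] (array([ 3.031, -1.998, -0.338]), np.float64(-0.0)) (array([ 4.396, -4.354, -0.334]), np.float64(-0.0))
-17 -22 0.078 [165. 289.]
-17 -22 0.094 [145. 252.]
-17 22 0.078 [250. 147.]
-17 22 0.094 [233. 109.]
17 -22 0.078 [292. 312.]
17 -22 0.094 [275. 275.]
17 22 0.078 [371. 168.]
17 22 0.094 [356. 130.]
```

View pics/s3.png

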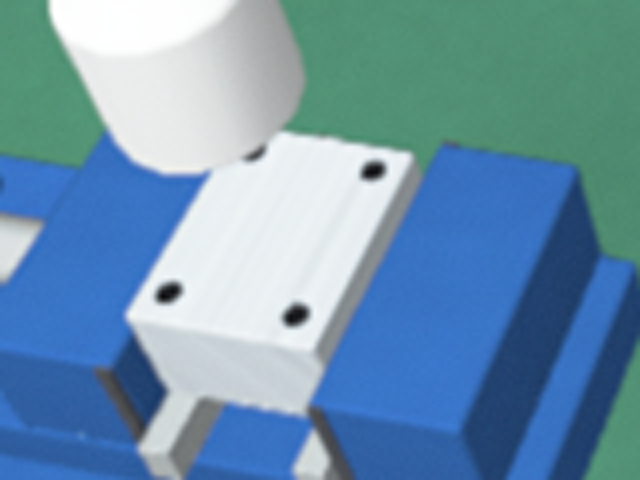

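The holes at (168,292), (295,315) and (372,170) in the crop match the positions predicted for a home block to within 1 mm. The block is home, and the dead stop came at the right height. Next I return the tapper to its free spot.

{"op": "step_arm", "data": {"motion": [[[4.4, -4.35, -0.1], 0], [[4.4, -4.35, -0.1], 0], [[4.4, -4.35, -0.1], 0], [[4.4, -4.35, -0.1], 0], [[4.4, -4.35, -0.1], 0], [[4.4, -4.35, -0.1], 0], [[4.4, -4.35, -0.1], 0], [[4.4, -4.35, -0.1], 0], [[4.4, -4.35, -0.1], 0], [[4.4, -4.35, -0.1], 0]]}}

```text
time: 10.75
tool_pos: [0.59, 0.1614, 0.2275]
tool_rot: [3.141, 0.0, 0.591]
contact_force: [0.2, 0.1, -1.0]
opening: 0.0251
grip_force: 50.0
```

{"op": "step_arm", "data": {"motion": [[[0, 0, 0.6], 0], [[0, 0, 1.2], 0], [[0, 0, 1.7], 0], [[0, 0, 2.0], 0], [[0, 0, 2.15], 0], [[0, 0, 2.2], 0], [[0, 0, 2.2], 0], [[0, 0, 2.2], 0]]}}

```text
time: 11.75
tool_pos: [0.5904, 0.1627, 0.0964]
tool_rot: [3.141, -0.001, 0.593]
contact_force: [0.3, -1.0, -1.6]
opening: 0.0253
grip_force: 50.0
```

{"op": "step_arm", "data": {"motion": [[[0, 0, 0.05], 0], [[0, 0, 0.09], 0], [[0, 0, 0.12], 0], [[0, 0, 0.12], 0], [[0, 0, 0.12], 0]]}}

```text
time: 12.38
tool_pos: [0.5899, 0.1627, 0.0883]
tool_rot: [3.141, 0.0, 0.593]
contact_force: [-0.1, -0.5, -1.3]
opening: 0.0252
grip_force: 50.0
```

{"op": "step_arm", "data": {"motion": [[[0, 0, 0.02], 0], [[0, 0, 0.02], 0], [[0, 0, 0.02], 0]]}}

```text
time: 12.75
tool_pos: [0.5901, 0.1628, 0.0875]
tool_rot: [3.141, -0.001, 0.593]
contact_force: [-1.0, 0.2, 3.1]
opening: 0.0251
grip_force: 50.0
```

Contact with the bench. I'll lower the squeeze first, then open.

{"op": "step_arm", "data": {"motion": [[[0, 0, 0], 0], [[0, 0, 0], 0], [[0, 0, 0], 0]], "squeeze": 5}}

```text
time: 13.12
tool_pos: [0.5901, 0.1628, 0.0874]
tool_rot: [3.141, -0.001, 0.593]
contact_force: [-1.0, 1.3, 4.6]
opening: 0.0258
grip_force: 5.0
```

{"op": "step_arm", "data": {"motion": [[[0, 0, 0], 0], [[0, 0, 0], 0], [[0, 0, 0], 0], [[0, 0, 0], 0], [[0, 0, 0], 0], [[0, 0, 0], 0], [[0, 0, 0], 0], [[0, 0, 0], 0]], "hand": 0}}

```text
time: 14.12
tool_pos: [0.5899, 0.1627, 0.0871]
tool_rot: [3.141, 0.0, 0.593]
contact_force: [0.6, 0.4, 0.0]
opening: 0.0912
grip_force: 0.0
```

{"op": "step_arm", "data": {"motion": [[[0, 0, -0.4], 0], [[0, 0, -1.0], 0], [[0, 0, -1.7], 0], [[0, 0, -2.4], 0], [[0, 0, -2.6], 0], [[0, 0, -2.6], 0], [[0, 0, -2.6], 0], [[0, 0, -2.6], 0]]}}

```text
time: 15.12
tool_pos: [0.5893, 0.1626, 0.2414]
tool_rot: [-3.14, 0.003, 0.593]
contact_force: [0.3, -0.7, -0.7]
opening: 0.0916
grip_force: 0.0
```

Run:
```python
from h import *
s,c=cam('scene'); save(c,'s4.png'); print(s['tool_pos'],s['opening'])
```

```text
[0.58933009 0.16263639 0.24139525] 0.091604588724776
```

View pics/s4.png

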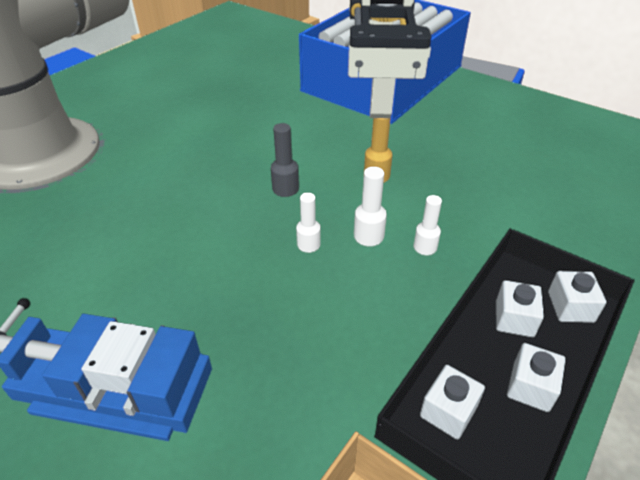

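The tapper stands upright at (371,210), released and clear of the gripper. The block is flush and low at (117,355), and nothing else has moved.

```bash
python3 -c "
from cell import robot
print(robot.hand_in())"
```

```text
the job is handed in; nothing more can be done
None
```

The block is pressed home on both parallels with the white nylon tapper (it stopped dead at the expected height under 30 N), the tapper stands upright and released on the open bench, and the job was handed in at about 15 s. I did not try sliding the parallels.

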